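# Snap the turquoise concho onto its brooch back

## Task

Finish the customer's snap-together hat brooch: pick up the turquoise concho, set it face up over the brass stud of the brooch back that sits in the walnut setting block, and press it straight down until it clicks home; do not let up at the click, but keep pressing firmly for a good second so that it is sure to be fully seated. Then lift the finished brooch out of the block by the concho and finish while still holding it up, steady, a hand's breadth above the block. Leave the coral and onyx conchos and the green ribbon spool where they are.

Things in the scene. Friction and masses are not known exactly. Their poses are not given: they have to be found in the camera images.
- turquoise_center (a point): Centre of the turquoise concho: loose round silver snap cap, 40 mm across, 18 mm high, 50 g, domed turquoise stone on its face. Starts face up on a dark grey felt mat 3 mm thick, this point 12 mm above the worktop and 9 mm above its own rim; z = its axis, out of the face. Its side is an upright band 12 mm high, gripped across 40 mm. Any yaw will do.
- turquoise_socket (a point): Centre of the open underside (rim plane) of the turquoise concho. Its hollow holds four spring jaws that snap over the stud: pushing on takes about 10 to 16 N, then the force drops (the click) and the rim bottoms on the disc of the brooch back, which it then carries firmly.
- stud_top (a point): Top of the brass snap stud, which stands 11.5 mm above the face of the brooch back's disc; 7 mm across at the top, bulb 14 mm across about 6 mm above the disc. z = its axis (up). At the start 38.5 mm above the worktop. The jaws meet the stud with the concho's centre some 5 mm above this point, the force peaks at 2 to 3 mm above and is gone at 0; home is 2.5 mm below (rim on the disc, 2 mm clear of the block).
- back: Brooch back: loose nickel disc 36 mm across and 5 mm thick, 40 g, with the brass stud on its centre. Origin: centre of its underside, 16.5 mm below the stud top; z up. It sits in the nest of the setting block with 1 mm of play sideways, its face 2 mm proud of the block.
- block: Setting block, fixed to the worktop: walnut, 84 x 84 mm, on a steel foot 100 x 100 x 5 mm, total height 25 mm, with a round nest 38 mm across and 3 mm deep in its top, ringed with brass. Origin: centre of its underside, on the worktop; z up.
- coral_center (a point): Centre of the coral-red concho, same size and shape as the turquoise one, loose on the felt mat. Not wanted: leave it.
- onyx_center (a point): Centre of the black onyx concho, same size and shape, loose on the felt mat. Not wanted: leave it.
- spool_center (a point): Centre of a wooden spool with sage-green ribbon, about 55 mm across and 30 mm high, standing loose on the worktop to the right of the block. Leave it.
- card_spinner: Tall cord spinner, a black round-footed stand fixed to the right of the work: 121 mm across, 264 mm high. Origin: centre of its foot, on the worktop. Keep the arm clear of it.
Mind the look-alikes: they are no part of the job. Leave any pink look-alike of the part that bears turquoise_center alone.

How it is judged (in metres and radians):
On the way:
1. the turquoise concho is fully home on the stud, the back still in its nest, and is kept pressed down with more than 5 N for 0.6 s (z of turquoise_center in the frame of stud_top below -0.0013 m and distance between turquoise_center and stud_top below 0.004 m and angle between the z axis of turquoise_center and the z axis of stud_top, either way round below 0.12 rad and horizontal distance between stud_top and block below 0.004 m and contact force between back and block above 5 N), for 0.6 s.
At the end, for the whole second after the job is handed in: The turquoise concho is home on the stud (within 1.2 mm of bottoming, axes within 0.12 rad) and the fingers hold it by the concho, steady (under 3 cm/s), the stud top at least 90 mm above the worktop and the back clear of the block (z of turquoise_center in the frame of stud_top below -0.0013 m and distance between turquoise_center and stud_top below 0.004 m and angle between the z axis of turquoise_center and the z axis of stud_top, either way round below 0.12 rad and z of stud_top in the frame of block above 0.09 m and contact force between the fingers and turquoise above 1 N and contact force between back and block below 0.1 N and linear speed of back below 0.03 m/s); the arm keeps its last pose, push and grip.
It fails at once if one of the other conchos or the spool is moved by more than 15 mm (distance of any of coral_center, onyx_center, spool_center from where it was at the start of the episode above 0.015 m).
It also fails if it takes over 54 s, if anything falls off the work surface, if the arm or the gripper's body presses on something with over 40 N, if the wrist force passes 120 N, or if a joint passes its speed limit or range.

## Robot

A 6-joint arm with a two-finger parallel gripper is mounted at the origin on a cart in front of the work surface, level with it; the furniture and walls round the work are solid. World frame = base frame: x ahead of the robot, y to its left, z up, the work surface at z = 0. Lengths are in mm, angles in rad, forces in N, time in s.
With the tool pointing down it reaches from about 300 to 775 mm from the base axis. Payload 14.6 kg.
Tool frame: the origin (TCP) lies on the mounting face of the last link; the fingertips stand 199 mm ahead of it and the grasp point (between the pads) lies 180 mm ahead of it; z points along the fingers, y is the line along which they close (so a half turn about z gives the same grasp; the last joint's range is limited). The gripper opens to 94 mm and grips with 3 to 60 N. Pads are 16 mm wide; open, the fingers measure 119 mm over their backs; the gripper's body (75 mm by 177 mm) begins 78 mm behind the grasp point.
Start: joints at [1.151, 0.3, 1.521, -0, 1.321, -0.067], TCP at [190.037, 516.117, 404.646] pointing down, gripper open.
Joint ranges: [-3.03, 3.03], [-0.79, 2.21], [0.23, 2.52], [-1.04, 4.18], [0, 3.07], [-2.55, 2.55]. Speed limits (rad/s): [2.22, 2.22, 2.57, 3.14, 3.14, 3.14].

## Interface

Orientations are given as [roll, pitch, yaw] about the fixed x, y, z axes, in that order (R = Rz(yaw) Ry(pitch) Rx(roll)).
In Python, from cell import manip gives the robot as it stands. The module is installed in compiled form; this text tells all that it offers.
- The arm moves only by the shell command python3 -m creep 'ROWS' [FORCE]. ROWS is a JSON object of lists of equal length, an entry for each row: "slide": the shift along the world's x, y, z in cm, a list of three; "turn": the turn about the world's z in rad; "claw": the opening, from 0 (shut) to 1 (fully open). A call has 1 to 8 rows; each row shifts and turns the commanded pose from where the row before left it; what a row does not reach is not made up. A row lasts 1/8 s, in which the tool goes at most 62.5 mm and 10.7 degrees, less where a joint would pass 70% of its speed; a pose out of reach is approached as far as the arm can. A call with a gripper value outside its range is refused whole. The fingers move at their own pace and stop on an object; FORCE is the grip in N (left out, the last holds). Time passes only in rows, so rows that do not move let the fingers close. It gives the time, the measured TCP pose, the force, the opening and the grip force at its end, in the units of the state.
- manip.read_state(): the state, without advancing time (a new reading comes with each control period).
- manip.camera(name): name is "side" or "top"; returns (picture, depth): 420x560x3 uint8, red, green, blue; 420x560 float32, mm along the optical axis (not along the pixel's ray), 0 where there is no reading.
- manip.calibration(name): a dict with "intrinsics" (3x3 intrinsics, pixels), "pose" (4x4, takes a point from camera to world coordinates). Camera axes: x right, y up, looking along -z (the intrinsics and any distortion apply to the point x, -y, -z); pixel columns grow to the right and rows downward; lengths in mm; the calibration is good to about 2 mm. A picture is of the moment at which its call begins. calibration takes no time and is no camera call.
- manip.sign_off(): hands the job in; it is judged then, once.
Trained networks look in the newest picture that a camera, given by its name, has taken for a name from the list of things; names that differ only in an ending like _2 or _b are one class to them, and where a whole thing is asked for, a point or a joint stands for the part that bears it (a point fixed in the world has none). Each returns a list of dicts, best first, with "score" (0 to 1); they miss things now and then, are a little off and sometimes report something else, mostly with a low value. They report only what shows in the picture. A call takes as long as a camera call. They do not tell look-alikes from the thing itself.
- manip.cut_out(query, camera): "mask" (420x560 bool, what is visible of it) and "position" ([column, row] in pixels, amid what is visible of it).
The state is a dict: "clock": time; "joints": joint angles; "qd": joint speeds; "effort": joint torques, N m; "eef_pos": TCP position; "eef_rot": TCP orientation; "wrist_force": force on the tool from outside, world axes, zero at the start; "moment": the same for the moment, N m; "finger_gap": finger opening in mm; "finger_force": force on a finger pad.
Only numpy, scipy, OpenCV 4.12 (cv2) and the standard library are available. Lean on these libraries where they do the work, as an engineer would, in place of code of your own. Each camera call takes 0.05 s, during which the arm holds its last target. There are 200 camera calls.

## Working session

There is one attempt and no reset: what is moved stays moved. The work goes in short steps, Python scripts to look and compute and a shell command to move; the robot and the scene stay as the last step left them, time stands still between calls to the robot, and variables do not carry over. Pictures are saved under pics/ and viewed, at most 10 in all, crops included, and the job is handed in when it is done.

```bash
mkdir -p pics; cat > h.py <<'E'
import numpy as np, cv2
from cell import manip
def pts(cam,uv,d):
    c=manip.calibration(cam);K=np.array(c["intrinsics"]);T=np.array(c["pose"])
    uv=np.atleast_2d(uv).astype(float);d=np.atleast_1d(d)
    x=(uv[:,0]-K[0,2])/K[0,0]*d;y=(uv[:,1]-K[1,2])/K[1,1]*d
    return (T@np.c_[x,-y,-d,np.ones(len(d))].T).T[:,:3]
def maskpts(cam,m,depth):
    v,u=np.nonzero(m&(depth>0));return pts(cam,np.c_[u,v],depth[v,u])
E
python3 - <<'E'
from h import *
ims={}
for c in("top","side"):
    p,d=manip.camera(c);cv2.imwrite(f"pics/{c}0.png",p[:,:,::-1]);np.save(f"{c}0.npy",d)
    print(c,{k:np.round(v,3).tolist() for k,v in manip.calibration(c).items()})
    for q in("turquoise_center","coral_center","onyx_center","stud_top","block","spool_center","card_spinner"):
        for r in manip.cut_out(q,c)[:4]:
            P=maskpts(c,r["mask"],d)
            print(c,q,round(r["score"],2),np.round(r["position"]),len(P),np.round(np.median(P,0)) if len(P) else '',np.round(np.percentile(P,[2,98],0)).tolist() if len(P) else '')
print(manip.read_state())
E
```

```text
top {'intrinsics': [[411.68, 0.0, 281.398], [0.0, 411.68, 209.705], [0.0, 0.0, 1.0]], 'pose': [[0.0, 0.983, -0.184, 412.957], [-1.0, 0.005, 0.025, 20.897], [0.026, 0.184, 0.983, 1037.569], [0.0, 0.0, 0.0, 1.0]]}
top turquoise_center 0.75 [167. 264.] 203 [472. 271.  19.] [[455.0, 254.0, 13.0], [489.0, 288.0, 24.0]]
top turquoise_center 0.46 [141. 145.] 209 [773. 362.  15.] [[756.0, 345.0, 2.0], [792.0, 382.0, 20.0]]
top coral_center 0.53 [225. 230.] 203 [552. 136.  18.] [[535.0, 118.0, 9.0], [571.0, 155.0, 24.0]]
top onyx_center 0.71 [213. 283.] 202 [421. 160.  19.] [[405.0, 144.0, 9.0], [438.0, 178.0, 24.0]]
top onyx_center 0.17 [170. 262.] 201 [470. 270.  18.] [[453.0, 254.0, 3.0], [487.0, 287.0, 24.0]]
top stud_top 0.49 [293. 232.] 135 [537. -31.  28.] [[523.0, -46.0, 25.0], [552.0, -16.0, 39.0]]
top block 0.89 [289. 239.] 1443 [534. -29.  24.] [[486.0, -83.0, 0.0], [590.0, 21.0, 29.0]]
top spool_center 0.96 [374. 220.] 397 [ 574. -231.   30.] [[551.0, -260.0, 3.0], [597.0, -208.0, 34.0]]
side {'intrinsics': [[470.933, 0.0, 279.084], [0.0, 470.933, 213.318], [0.0, 0.0, 1.0]], 'pose
[... 628 characters left out ...]

{'clock': 0.8, 'joints': array([ 1.15139598e+00,  2.99878802e-01,  1.52103543e+00, -1.16782053e-05,
        1.32073229e+00, -6.65910201e-02]), 'qd': array([ 3.93585333e-04,  1.46858552e-04, -8.10746302e-04, -1.85408710e-04,
       -2.43918394e-06, -9.76948244e-04]), 'effort': array([-2.02475043e-03, -5.31621051e+01, -3.52907753e+01,  7.07634422e-02,
        2.12832307e-02, -2.50841157e-05]), 'eef_pos': array([190.03423503, 516.10303414, 404.64220882]), 'eef_rot': array([-3.14153815e+00,  7.70510021e-06,  2.78878622e+00]), 'wrist_force': array([-0.45902771,  0.00717569,  0.1160605 ]), 'moment': array([-0.01237081,  0.00667672, -0.03860278]), 'finger_force': 0.0, 'finger_gap': 94.11626676607}
```

View pics/top0.png

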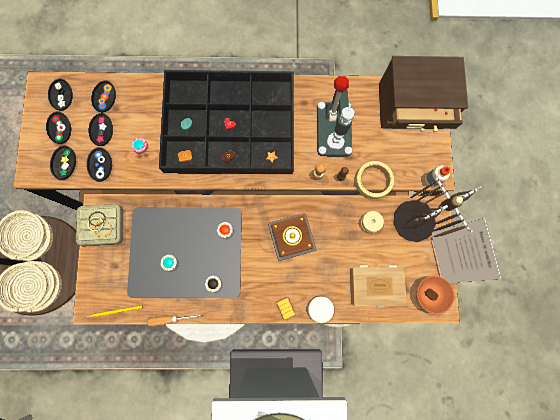

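View pics/side0.png

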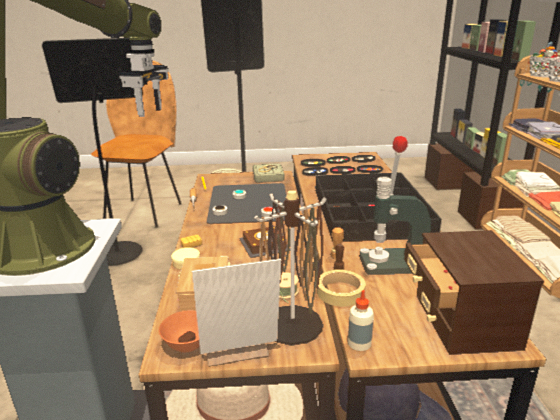

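The mat concho at top (168,263) has a silver rim and turquoise stone. The candidates for it are the pink-rimmed one at (139,145) on the rear bench, coral at (225,230) and onyx at (213,284). I choose (168,263) and check it with a crop.

```bash
python3 - <<'E'
from h import *
p=cv2.imread("pics/top0.png")
f=lambda u,v,r:cv2.resize(p[v-r:v+r,u-r:u+r],(380,380),interpolation=cv2.INTER_CUBIC)
cv2.imwrite("pics/crop1.png",np.hstack([f(168,263,22),f(292,236,30)]))
d=np.load("top0.npy")
P=lambda c,u,v,z:(lambda a,b:a+(b-a)*(z-a[2])/(b[2]-a[2]))(pts(c,[u,v],[500])[0],pts(c,[u,v],[1100])[0])
manip.camera("top")
for q,z in(("turquoise_center",15),("stud_top",30),("block",25),("coral_center",15),("onyx_center",15)):
    r=manip.cut_out(q,"top")
    if not r: continue
    m=r[0]["mask"];v,u=np.nonzero(m);(cu,cv_),_,a=cv2.minAreaRect(np.c_[u,v].astype(np.float32));
    print(q,np.round(P("top",cu,cv_,z),1),np.round(P("top",u.mean(),v.mean(),z),1),a, np.round(P("top",*r[0]["position"],z),1))
# stud tip via depth
m=np.zeros(d.shape,bool);m[222:250,278:308]=1
v,u=np.nonzero(m);X=pts("top",np.c_[u,v],d[v,u])
s=X[X[:,2]>33.5];print("stud",len(s),s.mean(0),s[:,2].max())
b=X[(X[:,2]>20)&(X[:,2]<24.0)];print(np.percentile(X[:,2],[5,25,50,75,95]))
E
```

```text
turquoise_center [772.  362.4  15. ] [772.2 362.5  15. ] 45.0 [776.3 363.7  15. ]
stud_top [536.7 -30.9  30. ] [537.  -31.5  30. ] 90.0 [539.2 -35.9  30. ]
block [535.1 -29.7  25. ] [535.  -29.7  25. ] 74.47589111328125 [524.9 -30.9  25. ]
coral_center [553.  136.9  15. ] [552.9 136.5  15. ] 90.0 [547.7 138.   15. ]
onyx_center [421.5 162.7  15. ] [420.9 162.9  15. ] 90.0 [424.9 167.6  15. ]
stud 24 [521.7733888  -25.0661274  162.07441434] 1037.5692321147696
[22.11531459 24.3922602  25.8243241  27.29982705 29.73645145]
```

View pics/crop1.png

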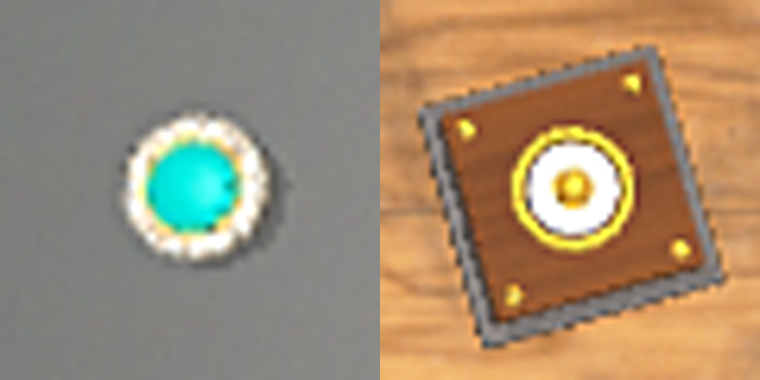

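The crop shows a plain silver rim and turquoise stone at (169,263), so that is the right one. The stud and ring are at (292.5,235.5) and the block is yawed about 15°. Next I refine the positions by colour.

```bash
cat >> h.py <<'E'
def P(c,u,v,z):
    a,b=pts(c,[[u,v],[u,v]],[500,1100]);return a+(b-a)*(z-a[2])/(b[2]-a[2])
def blob(p,lo,hi,box):
    u0,v0,u1,v1=box;h=cv2.cvtColor(p[v0:v1,u0:u1],cv2.COLOR_RGB2HSV);m=cv2.inRange(h,lo,hi)
    n,l,s,c=cv2.connectedComponentsWithStats(m);k=np.argsort(-s[1:,4])[:3]+1
    return [(s[i,4],c[i]+[u0,v0],s[i,:4]) for i in k]
E
python3 - <<'E'
from h import *
for c,bt,bs in(("top",(150,245,190,285),(282,225,303,246)),("side",(228,184,252,204),(240,225,275,260))):
    p,d=manip.camera(c)
    if c=="side": cv2.imwrite("pics/sb.png",cv2.resize(p[215:270,220:300,::-1],None,fx=8,fy=8,interpolation=cv2.INTER_CUBIC))
    for a,uv,s in blob(p,(80,120,90),(100,255,255),bt): print(c,"turq",a,uv,s,P(c,*uv,19))
    for a,uv,s in blob(p,(12,120,90),(32,255,255),bs): print(c,"stud",a,uv,s,P(c,*uv,36),P(c,*uv,25))
E
```

```text
top turq 77 [167.68831169 262.32467532] [13 13 10 10] [471.12183978 272.64571143  19.        ]
top stud 142 [291.51408451 235.64788732] [ 0  1 20 20] [535.60646543 -29.43541503  36.        ] [536.95349182 -29.98820098  25.        ]
top stud 29 [291.93103448 235.37931034] [7 8 7 6] [536.27137703 -30.46017204  36.        ] [537.62570599 -31.02421266  25.        ]
top stud 8 [282.625 226.125] [0 0 3 4] [559.06143735  -7.66517985  36.        ] [560.6660642   -7.97886842  25.        ]
side turq 18 [239.11111111 191.16666667] [8 6 7 3] [471.33933165 272.82753952  19.        ]
side stud 650 [253.69538462 240.94461538] [ 0  0 31 35] [512.38656587 -78.27925655  36.        ] [512.13766252 -57.49508912  25.        ]
side stud 10 [273.4 227.1] [33  0  2  6] [560.50409121 -11.08602006  36.        ] [561.30505238  11.16422018  25.        ]
side stud 3 [272.66666667 254.33333333] [32 29  2  2] [ 552.79492698 -143.49851619   36.        ] [ 553.42768378 -124.13735185   25.        ]
```

View pics/sb.png

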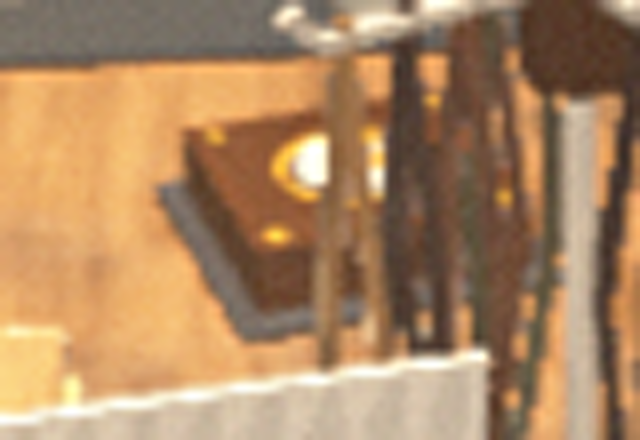

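Both cameras agree on turquoise at (471,273). The stud, hidden in the side view by the spinner's cords, is at about (536.5,-30.5) from the top view. I move above the concho.

```bash
python3 -m creep '{"slide":[[3.5,-3.05,-1.2],[3.5,-3.05,-1.2],[3.5,-3.05,-1.2],[3.5,-3.05,-1.2],[3.5,-3.05,-1.2],[3.5,-3.05,-1.2],[3.5,-3.05,-1.2],[3.5,-3.05,-1.2]],"turn":[0,0,0,0,0,0,0,0],"claw":[1,1,1,1,1,1,1,1]}' 30; python3 -m creep '{"slide":[[0,0,0],[0,0,0]],"turn":[0,0],"claw":[1,1]}'
```

```text
clock: 2.2
eef_pos: [471.1, 271.0, 308.4]
eef_rot: [3.141, 0.0, 2.789]
wrist_force: [0.3, 1.6, 0.1]
finger_gap: 94.0
finger_force: 0.0
clock: 2.45
eef_pos: [469.8, 272.4, 308.7]
eef_rot: [3.142, -0.0, 2.789]
wrist_force: [0.8, 0.1, 0.0]
finger_gap: 93.9
finger_force: 0.0
```

```bash
python3 -m creep '{"slide":[[0.14,0.02,-2],[0,0,-2],[0,0,-2],[0,0,-2],[0,0,-1.4],[0,0,-1.0],[0,0,0],[0,0,0]],"turn":[0,0,0,0,0,0,0,0],"claw":[1,1,1,1,1,1,1,1]}' 30; python3 - <<'E'
from h import *
p,d=manip.camera("side");cv2.imwrite("pics/s2.png",cv2.resize(p[160:220,200:290,::-1],None,fx=8,fy=8,interpolation=cv2.INTER_CUBIC))
E
```

```text
clock: 3.45
eef_pos: [471.6, 272.5, 205.2]
eef_rot: [3.141, 0.001, 2.789]
wrist_force: [0.0, 0.2, 0.4]
finger_gap: 93.7
finger_force: 0.0
```

View pics/s2.png

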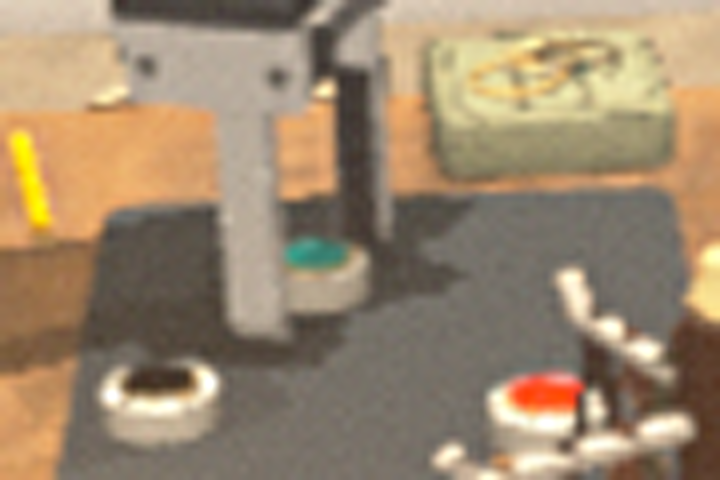

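The picture shows the turquoise concho at about (240,194) between the two fingers, with coral and onyx clear. I close the fingers.

```bash
python3 -m creep '{"slide":[[0,0,0],[0,0,0],[0,0,0],[0,0,0],[0,0,0],[0,0,0],[0,0,0],[0,0,0]],"turn":[0,0,0,0,0,0,0,0],"claw":[0.3,0.3,0.3,0.3,0.3,0.3,0.3,0.3]}' 50; python3 -m creep '{"slide":[[0,0,0],[0,0,0],[0,0,0],[0,0,0]],"turn":[0,0,0,0],"claw":[0.3,0.3,0.3,0.3]}'
```

```text
clock: 4.5
eef_pos: [471.4, 272.3, 204.6]
eef_rot: [-3.142, -0.0, 2.789]
wrist_force: [0.6, -0.6, 0.3]
finger_gap: 38.7
finger_force: 50.0
clock: 5.0
eef_pos: [471.4, 272.3, 204.6]
eef_rot: [-3.142, -0.0, 2.789]
wrist_force: [0.3, 0.3, -0.2]
finger_gap: 39.1
finger_force: 50.0
```

```bash
python3 -m creep '{"slide":[[0,0,2],[0,0,4],[0,0,4],[0.5,-2.5,0],[1.0,-4.6,0],[1.0,-4.6,0],[1.0,-4.6,0],[1.0,-4.6,0]],"turn":[0,0,0,0,0,0,0,0],"claw":[0.3,0.3,0.3,0.3,0.3,0.3,0.3,0.3]}' 60; python3 -m creep '{"slide":[[1.0,-4.7,0],[1.0,-4.6,0],[0,0,-2],[0,0,-2],[0,0,-1],[0,0,0],[0,0,0]],"turn":[0,0,0,0,0,0,0],"claw":[0.3,0.3,0.3,0.3,0.3,0.3,0.3]}' 60;python3 - <<'E'
from h import *
o=[]
for c,(u,v) in(("top",(285,225)),("side",(255,235))):
    p,d=manip.camera(c);o.append(cv2.resize(p[v-30:v+30,u-30:u+30,::-1],(400,400),interpolation=cv2.INTER_CUBIC))
    for a,uv,s in blob(p,(80,120,60),(100,255,255),(u-30,v-30,u+30,v+30)): print(c,"turq",a,uv,s,P(c,*uv,60))
cv2.imwrite("pics/c3.png",np.hstack(o))
E
```

```text
clock: 6.0
eef_pos: [516.5, 61.8, 304.7]
eef_rot: [-3.142, 0.0, 2.789]
wrist_force: [0.5, -0.8, -1.6]
finger_gap: 38.4
finger_force: 60.0
clock: 6.88
eef_pos: [536.6, -29.6, 255.4]
eef_rot: [3.141, 0.001, 2.789]
wrist_force: [0.6, -0.1, -0.5]
finger_gap: 38.5
finger_force: 60.0
```

View pics/c3.png

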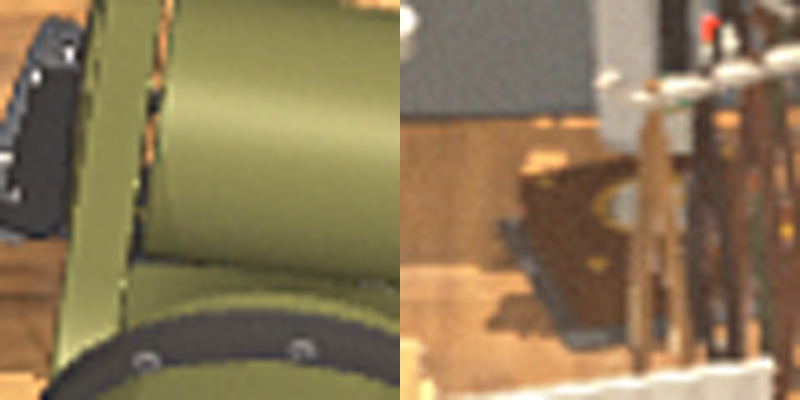

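The arm hides the concho from above and the cords hide it from the side, but the gap of 38.5 mm shows it is held. The pick-up agreed with vision to 0.4 mm, so I trim by -0.9 mm in y and go down by force.

```bash
python3 -m creep '{"slide":[[0,-0.09,-0.6],[0,0,-0.6],[0,0,-0.2],[0,0,0],[0,0,0]],"turn":[0,0,0,0,0],"claw":[0.3,0.3,0.3,0.3,0.3]}' 60; python3 -m creep '{"slide":[[0,0,-0.1],[0,0,-0.1],[0,0,-0.1],[0,0,0],[0,0,0]],"turn":[0,0,0,0,0],"claw":[0.3,0.3,0.3,0.3,0.3]}' 60;python3 -m creep '{"slide":[[0,0,-0.1],[0,0,-0.1],[0,0,0],[0,0,0]],"turn":[0,0,0,0],"claw":[0.3,0.3,0.3,0.3]}' 60
```

```text
clock: 7.6
eef_pos: [536.5, -30.6, 240.7]
eef_rot: [3.142, 0.0, 2.789]
wrist_force: [0.1, -0.6, -0.6]
finger_gap: 39.0
finger_force: 60.0
clock: 8.22
eef_pos: [536.5, -30.6, 237.7]
eef_rot: [-3.142, 0.0, 2.789]
wrist_force: [0.1, -0.3, 0.2]
finger_gap: 38.8
finger_force: 60.0
clock: 8.72
eef_pos: [536.4, -30.6, 235.7]
eef_rot: [-3.142, 0.0, 2.789]
wrist_force: [-0.3, -0.3, -0.7]
finger_gap: 38.8
finger_force: 60.0
```

```bash
for i in 1; do python3 -m creep '{"slide":[[0,0,-0.1],[0,0,0],[0,0,0]],"turn":[0,0,0],"claw":[0.3,0.3,0.3]}'; python3 -m creep '{"slide":[[0,0,-0.1],[0,0,0],[0,0,0]],"turn":[0,0,0],"claw":[0.3,0.3,0.3]}'; python3 -m creep '{"slide":[[0,0,-0.1],[0,0,0],[0,0,0]],"turn":[0,0,0],"claw":[0.3,0.3,0.3]}'; done
```

```text
clock: 9.1
eef_pos: [536.5, -30.6, 234.7]
eef_rot: [3.142, 0.0, 2.789]
wrist_force: [1.1, 0.1, -0.1]
finger_gap: 38.5
finger_force: 60.0
clock: 9.48
eef_pos: [536.6, -30.7, 233.8]
eef_rot: [3.141, 0.001, 2.789]
wrist_force: [1.2, -0.9, 3.6]
finger_gap: 38.6
finger_force: 60.0
clock: 9.85
eef_pos: [536.6, -30.6, 233.3]
eef_rot: [3.141, 0.001, 2.789]
wrist_force: [-0.1, -1.4, 10.1]
finger_gap: 38.7
finger_force: 60.0
```

```bash
python3 -m creep '{"slide":[[0,0,-0.1],[0,0,0],[0,0,0]],"turn":[0,0,0],"claw":[0.3,0.3,0.3]}'; python3 -m creep '{"slide":[[0,0,-0.1],[0,0,0],[0,0,0]],"turn":[0,0,0],"claw":[0.3,0.3,0.3]}'; python3 -m creep '{"slide":[[0,0,-0.1],[0,0,0],[0,0,0]],"turn":[0,0,0],"claw":[0.3,0.3,0.3]}'
```

```text
clock: 10.22
eef_pos: [536.2, -30.5, 231.1]
eef_rot: [-3.141, -0.001, 2.789]
wrist_force: [0.1, -0.2, -1.7]
finger_gap: 38.9
finger_force: 60.0
clock: 10.6
eef_pos: [536.4, -30.6, 230.6]
eef_rot: [-3.142, -0.0, 2.789]
wrist_force: [1.1, 1.0, -1.1]
finger_gap: 38.7
finger_force: 60.0
clock: 10.98
eef_pos: [536.4, -30.6, 229.7]
eef_rot: [3.142, 0.0, 2.789]
wrist_force: [0.5, -0.7, -0.9]
finger_gap: 39.0
finger_force: 60.0
```

It clicked: the force rose past 10 N and dropped. I keep pressing until it bottoms, then hold.

```bash
python3 -m creep '{"slide":[[0,0,-0.1],[0,0,0],[0,0,0]],"turn":[0,0,0],"claw":[0.3,0.3,0.3]}'; python3 -m creep '{"slide":[[0,0,-0.1],[0,0,0],[0,0,0]],"turn":[0,0,0],"claw":[0.3,0.3,0.3]}'; python3 -m creep '{"slide":[[0,0,-0.1],[0,0,0],[0,0,0]],"turn":[0,0,0],"claw":[0.3,0.3,0.3]}'
```

```text
clock: 11.35
eef_pos: [536.4, -30.6, 228.6]
eef_rot: [-3.142, 0.0, 2.789]
wrist_force: [-0.3, 0.0, -1.1]
finger_gap: 39.0
finger_force: 60.0
clock: 11.72
eef_pos: [536.5, -30.6, 228.5]
eef_rot: [3.142, 0.0, 2.789]
wrist_force: [-5.1, 1.2, 11.8]
finger_gap: 38.6
finger_force: 60.0
clock: 12.1
eef_pos: [536.5, -30.6, 228.5]
eef_rot: [3.142, 0.001, 2.789]
wrist_force: [-10.8, 1.0, 24.5]
finger_gap: 38.9
finger_force: 60.0
```

Bottomed at TCP z 228.5, as predicted, with 24 N. I hold it, then lift.

```bash
python3 -m creep '{"slide":[[0,0,0],[0,0,0],[0,0,0],[0,0,0],[0,0,0],[0,0,0],[0,0,0],[0,0,0]],"turn":[0,0,0,0,0,0,0,0],"claw":[0.3,0.3,0.3,0.3,0.3,0.3,0.3,0.3]}';python3 -m creep '{"slide":[[0,0,0],[0,0,0],[0,0,0],[0,0,0],[0,0,0],[0,0,0],[0,0,0],[0,0,0]],"turn":[0,0,0,0,0,0,0,0],"claw":[0.3,0.3,0.3,0.3,0.3,0.3,0.3,0.3]}'
```

```text
clock: 13.1
eef_pos: [536.5, -30.6, 228.4]
eef_rot: [3.142, 0.001, 2.789]
wrist_force: [-11.7, 0.8, 23.2]
finger_gap: 38.6
finger_force: 60.0
clock: 14.1
eef_pos: [536.5, -30.6, 228.5]
eef_rot: [3.142, 0.001, 2.789]
wrist_force: [-11.4, 1.7, 24.3]
finger_gap: 38.9
finger_force: 60.0
```

```bash
python3 -m creep '{"slide":[[0,0,0.3],[0,0,0.5],[0,0,1],[0,0,2],[0,0,2],[0,0,2],[0,0,2],[0,0,0.5]],"turn":[0,0,0,0,0,0,0,0],"claw":[0.3,0.3,0.3,0.3,0.3,0.3,0.3,0.3]}';python3 -m creep '{"slide":[[0,0,0],[0,0,0],[0,0,0],[0,0,0],[0,0,0],[0,0,0],[0,0,0],[0,0,0]],"turn":[0,0,0,0,0,0,0,0],"claw":[0.3,0.3,0.3,0.3,0.3,0.3,0.3,0.3]}'; python3 - <<'E'
from h import *
p,d=manip.camera("side");cv2.imwrite("pics/s5.png",cv2.resize(p[175:260,220:320,::-1],None,fx=7,fy=7,interpolation=cv2.INTER_CUBIC))
E
```

```text
clock: 15.1
eef_pos: [536.5, -30.6, 331.1]
eef_rot: [3.141, 0.002, 2.789]
wrist_force: [0.9, 0.4, -1.2]
finger_gap: 38.6
finger_force: 60.0
clock: 16.1
eef_pos: [536.4, -30.6, 329.6]
eef_rot: [3.142, 0.0, 2.789]
wrist_force: [-0.7, 1.3, -1.3]
finger_gap: 38.9
finger_force: 60.0
```

View pics/s5.png

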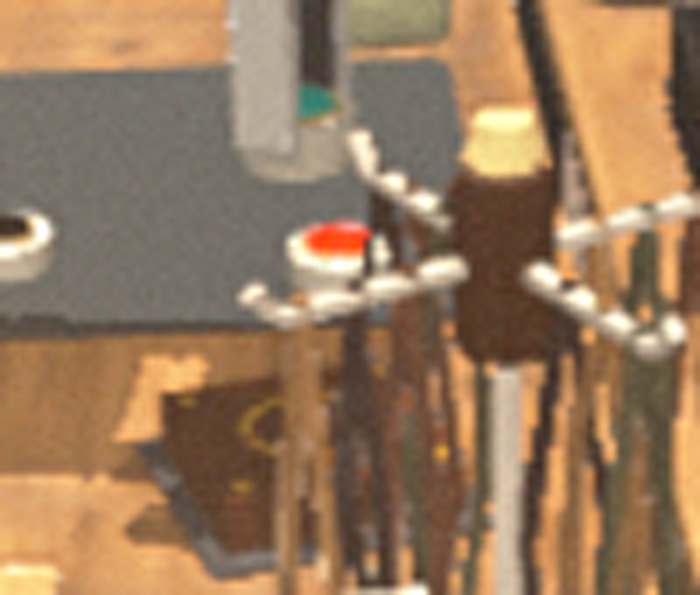

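The concho is held between the fingers at about (262,196), with the back's disc under it. The nest at about (258,236) is empty: walnut shows inside the brass ring. Coral and onyx are untouched.

```bash
python3 -c "
from cell import manip
print(manip.sign_off())"
```

```text
the job is handed in; nothing more can be done
None
```

The turquoise concho clicked home on the stud and was held down at about 24 N for 2 s; I handed the job in with the finished brooch held steady about 100 mm above the block, but sign-off gave no verdict.

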